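# Hold the checker case lid at the pointer angle

## Robot

A 6-joint arm with a two-finger parallel gripper is mounted at the origin on the work surface. World frame = base frame: x ahead of the robot, y to its left, z up, the work surface at z = 0. Lengths are in m, angles in rad, forces in N, time in s.
With the tool pointing down it reaches from about 0.375 to 0.9 m from the base axis. Payload 3.1 kg.
Tool frame: the origin (TCP) lies between the finger pads; the fingertips stand 19 mm ahead of it and the grasp point (between the pads) is the TCP; z points along the fingers, y is the direction in which the jaws open and shut (so a half turn about z gives the same grasp; the last joint's range is limited). The gripper opens to 87 mm and grips with 3 to 60 N. Pads are 19 mm wide; open, the fingers measure 117 mm over their backs; the gripper's body (75 mm by 190 mm) begins 51 mm behind the grasp point.
Start: joints at [1.091, 0.527, 1.433, -0, 1.181, -0.178], TCP at [0.186, 0.597, 0.242] pointing down, gripper open.
Joint ranges: [-3.08, 3.08], [-0.75, 2.2], [0.22, 2.44], [-1.43, 4.57], [0, 2.65], [-2.85, 2.85]. Speed limits (rad/s): [2.79, 2.79, 3.14, 3.14, 3.14, 3.14].

## Interface

Orientations are given as a unit quaternion [w, x, y, z].
In Python, from plant import manip gives the robot as it stands. Calls block until the motion is done:
- manip.movep(position, orientation): joint-space move of the TCP to a pose.
- manip.servo_line(position, rot=None, v=0.15, threshold=None): straight line of the TCP; rot=None keeps the orientation; v is the mean speed in m/s. With threshold (N) it stops when the force on the tool has changed by that much, and returns True; else False.
- manip.movej(angles): joint-space move.
- manip.move_gripper(opening, squeeze=None): opening from 0.0 (shut) to 1.0 (fully open); squeeze is the grip in N (None keeps the last); returns when the fingers have stopped.
- manip.wait(seconds).
- manip.solve_ik(position, orientation): joint angles nearest the present ones, or None.
- manip.get_image(name): name is "scene" or "side" or "wrist"; returns (picture, depth): 420x560x3 uint8, red, green, blue; 420x560 float32, m along the optical axis (not along the pixel's ray), 0 where there is no reading.
- manip.get_calibration(name): a dict with "fx", "fy", "cx", "cy" (pixels), "origin" and "orientation" of the camera in the world. Camera axes: x right, y down, z forward; pixel columns grow to the right and rows downward; lengths in m; the calibration is good to about 2 mm. The wrist camera is an equidistant fisheye: a pixel r from the principal point sees the ray r / f radians off the axis. A picture is of the moment at which its call begins: read the wrist's pose just before it. get_calibration takes no time and is no camera call; for the wrist camera it gives the pose at the moment of the call.
A pose or a line that the arm cannot do raises manip.Unreachable and nothing moves.
- manip.close_job(): hands the job in, once; it reports no verdict.
Readings, each from a call of its own:
- manip.read_t(): time.
- manip.read_joint_pos(): joint angles.
- manip.read_joint_velocities(): joint speeds.
- manip.read_joint_torque(): joint torques, N m.
- manip.read_tcp_pos(): TCP position.
- manip.read_tcp_rot(): TCP orientation.
- manip.read_force(): force on the tool from outside, world axes, zero at the start.
- manip.read_ft_torque(): the same for the moment, N m.
- manip.read_opening(): opening from 0.0 (shut) to 1.0 (fully open).
Only numpy, scipy, OpenCV 4.12 (cv2) and the standard library are available. Lean on these libraries where they do the work, as an engineer would, in place of code of your own. Each camera call takes 0.05 s, during which the arm holds its last target.

## Task

The lid stay of the small backgammon checker case has to be fitted with the lid at the angle that the red-tipped brass pointer shows. Unscrew the captive brass cap a quarter turn anticlockwise, to its stop, so that its red wing swings clear of the lid; then lift the lid by its walnut tab until it is parallel to the pointer, and finish still holding it there with the gripper, because it falls shut if let go. Do not shift the pointer, and leave the dice cup, the hinge block and the caliper where they are.

Things in the scene. Friction and masses are not known exactly. Their poses are not given: they have to be found in the camera images.
- case: Walnut box fixed to the bench, 160 (x) x 220 (y) x 75 mm high, origin at its underside's centre; place and yaw vary. Its front (cap, tab) is its -x side, towards the robot; y left, z up. A boss under the cap stands out 48 mm from the front at y = 65, up to z = 70 mm. On the +y side, y = 106 to 143 mm, are the pointer and a metal quadrant arc, radius 120 mm about the hinge line, up to 204 mm high.
- cap (a joint): Turn of the captive brass cap, rad: 0 = locked, red wing pointing to case +x over the lid; grows anticlockwise seen from above to the stop at 1.57 (wing to case +y, clear of the lid). Starts between 0 and 0.3. The lid is free from about 1.1. The cap stays where it is left; friction 0.03 N m.
- cap_grip (a point): Grip point on the vertical axis of the knurled round brass cap, 32 mm in diameter: 14 mm below its flat top, 26 mm above the top of the wing; at (-109, 65, 120.5) mm in the case frame. Its x axis points along the wing. The cap only turns, it does not rise.
- wing_tip (a point): Outer end of the red locking wing on the cap's foot: 12 mm wide, 6 mm thick, reaching 36 mm from the cap's axis; point half-way up its thickness, 91.5 mm above the bench. Locked, it overlaps the lid's front edge by 12 mm and physically blocks the lid.
- lid (a joint): Angle of the lid in rad: 0 = shut and level, grows as the front edge rises, stop at 1.45. Hinge free, no stay: it falls shut when let go. Lid mass about 0.28 to 0.56 kg; lifting at the tab takes about 0.5 to 3 N.
- lid_tab (a point): Grip point of the lid's walnut tab, a bar 14 mm wide (y) and 14 mm thick standing out 55 mm from the lid's front edge in its plane; point on its centre line, 35 mm out from the edge, 200 mm from the hinge line. Shut: (-120, -50, 81) mm in the case frame, free space below. Axes turn with the lid: x along the tab to the hinge. The bar can turn between fingers pinching its two y sides.
- lid_hinge (a point): Point on the lid's hinge line (along case y), at (80, 0, 81) mm in the case frame. At lid angle a the tab's grip point is 200 mm * cos(a) to case -x and 200 mm * sin(a) up from here, and 50 mm to case -y. The lid is a maple panel with dark and green points, 160 x 220 x 12 mm.
- pointer (a joint): Angle in rad of the brass pointer, measured like the lid's angle from the same hinge line: the angle to which the lid must be brought. Preset between 0.6 and 1.05; stiff, not to be moved.
- pointer_tip (a point): Red outer end of the pointer, an 8 mm wide, 6 mm thick brass bar 140 mm long, pivoted on the hinge line at case y = +128 mm, pointing up and towards the case's front. Its x axis runs along the pointer towards the pivot.
- cup_center (a point): Bystander: olive wood dice cup, 72 mm mouth, 90 mm tall; centre half-way up.
- block_center (a point): Bystander: walnut hinge block with a brass plate, 60 x 45 x 40 mm; centre half-way up.
- caliper_center (a point): Bystander: chrome spring caliper lying flat, about 126 mm long, 70 mm wide and 12 mm high; centre.

How it is judged:
By the outcome, as a careful person would: the job done as asked, in the order asked, and still so for the second after the job is handed in, while the arm keeps its last pose, push and grip.
It also fails if it takes over 51 s, if anything falls off the work surface, if the arm or the gripper's body presses on something with over 40 N, if the wrist force passes 120 N, or if a joint passes its speed limit or range.

## Working session

There is one attempt and no reset: what is moved stays moved. The work goes in short steps, each a Python script; the robot and the scene stay as the last script left them, time stands still between calls to the robot, and variables do not carry over. Pictures are saved under pics/ and viewed, and the job is handed in when it is done.

```bash
ls; mkdir -p pics; python3 - <<'E'
from plant import manip
import cv2,numpy as np
for n in("scene","side","wrist"):
    c=manip.get_calibration(n);im,d=manip.get_image(n)
    cv2.imwrite(f"pics/{n}0.png",im[:,:,::-1]);np.savez(f"{n}0.npz",im=im,d=d,**{k:np.array(v) for k,v in c.items()})
    print(n,c)
print(manip.read_t())
E
```

```text
pics
scene {'fx': 380.12305558562593, 'fy': 380.12305558562593, 'cx': 274.9068523169914, 'cy': 211.01565633277409, 'origin': array([ 0.85936362, -0.39104558,  0.83632188]), 'orientation': array([-0.25995364,  0.89387712,  0.35170417, -0.09854936])}
side {'fx': 444.53589494503575, 'fy': 444.53589494503575, 'cx': 279.5629598828361, 'cy': 206.72016021276062, 'origin': array([ 0.03895793, -0.57035818,  0.92860426]), 'orientation': array([-0.33101977,  0.86114659, -0.356415  ,  0.14771872])}
wrist {'fx': 325.19226210127806, 'fy': 325.19226210127806, 'cx': 278.7011343536619, 'cy': 209.57015726689085, 'origin': array([0.11270576, 0.62063374, 0.38589532]), 'orientation': array([0.11298151, 0.79709676, 0.58742664, 0.08247346])}
0.15
```

View pics/scene0.png

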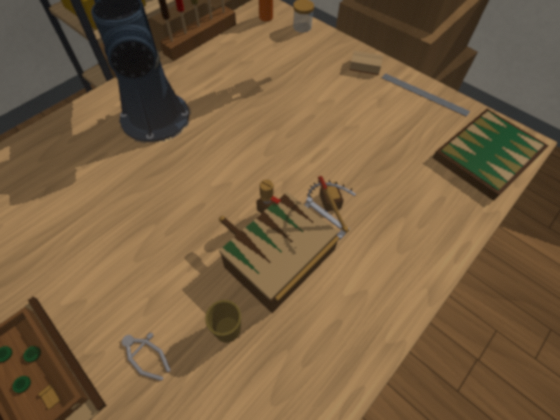

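View pics/side0.png

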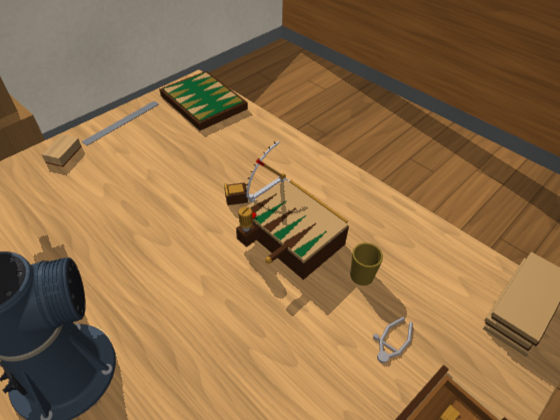

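View pics/wrist0.png

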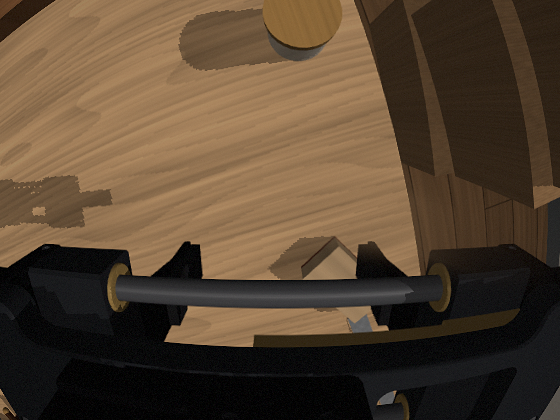

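The case sits at about (285,250) in the scene view and (295,230) in the side view. Its cap is at about (266,190) and (246,215), and the red pointer tip at (322,182) and (258,160). Next I'll enlarge these areas and measure them.

```bash
cat > h.py <<'E'
import numpy as np,cv2
from scipy.spatial.transform import Rotation as R
def q2R(q): return R.from_quat([q[1],q[2],q[3],q[0]])
def R2q(r):
    q=r.as_quat(); return np.array([q[3],q[0],q[1],q[2]])
def load(f): return dict(np.load(f))
def rays(c,uv):
    uv=np.atleast_2d(uv).astype(float)
    d=np.c_[(uv[:,0]-c['cx'])/c['fx'],(uv[:,1]-c['cy'])/c['fy'],np.ones(len(uv))]
    return q2R(c['orientation']).apply(d)
def cloud(c):
    v,u=np.mgrid[:420,:560]
    d=rays(c,np.c_[u.ravel(),v.ravel()])
    return (c['origin']+d*c['d'].ravel()[:,None]).reshape(420,560,3)
def onplane(c,uv,z):
    d=rays(c,uv);return c['origin']+d*((z-c['origin'][2])/d[:,2])[:,None]
def tri(c1,uv1,c2,uv2):
    d1=rays(c1,uv1)[0];d2=rays(c2,uv2)[0];d1/=np.linalg.norm(d1);d2/=np.linalg.norm(d2)
    A=np.c_[d1,-d2];s=np.linalg.lstsq(A,c2['origin']-c1['origin'],rcond=None)[0]
    a=c1['origin']+s[0]*d1;b=c2['origin']+s[1]*d2
    return (a+b)/2,np.linalg.norm(a-b)
E
python3 - <<'E'
from h import *
for n,(x0,y0,x1,y1) in {"scene":(200,160,370,310),"side":(210,120,380,290)}.items():
    c=load(n+"0.npz");im=c['im'];P=cloud(c)
    cv2.imwrite(f"pics/{n}0z.png",cv2.resize(im[y0:y1,x0:x1,::-1],None,fx=4,fy=4 if n=="scene" else 3.5,interpolation=cv2.INTER_CUBIC))
    # lid top
    m=(abs(P[...,2]-.087)<.004)&(P[...,0]>.3)&(P[...,0]<.9)&(c['d']>0)
    m[:y0]=0;m[y1:]=0;m[:,:x0]=0;m[:,x1:]=0
    m=cv2.morphologyEx(m.astype(np.uint8),cv2.MORPH_OPEN,np.ones((5,5)))
    Q=P[m>0]; r=cv2.minAreaRect((Q[:,:2]*1000).astype(np.float32)); print(n,len(Q),Q[:,2].mean(),r, cv2.boxPoints(r))
    h=cv2.cvtColor(im,cv2.COLOR_RGB2HSV)
    red=((h[...,0]<6)|(h[...,0]>174))&(h[...,1]>170)&(h[...,2]>90); red[:y0]=0;red[y1:]=0;red[:,:x0]=0;red[:,x1:]=0
    k,l,s,ce=cv2.connectedComponentsWithStats(red.astype(np.uint8))
    for i in range(1,k):
        if s[i,4]>3: print(s[i],ce[i],np.median(P[l==i],0))
E
```

```text
scene 6199 0.08623886734839734 ((570.5125732421875, -91.48958587646484), (220.63134765625, 219.2163543701172), 89.11493682861328) [[ 459.21347  -200.09903 ]
 [ 678.4037   -203.48517 ]
 [ 681.81165    17.119858]
 [ 462.62146    20.505997]]
[320 178   6  10  18] [322.66666667 182.77777778] [0.60813705 0.0349219  0.18379665]
[272 198   8   5  25] [275.12 199.8 ] [ 0.5225967  -0.02085842  0.09334054]
side 176 0.0888765914158043 ((626.0445556640625, -108.06991577148438), (169.77838134765625, 71.22488403320312), 25.406288146972656) [[ 534.08624 -112.32199]
 [ 564.6441  -176.6586 ]
 [ 718.00287 -103.81784]
 [ 687.445    -39.48123]]
[256 160   8   5  17] [259.17647059 162.        ] [0.60001878 0.03581696 0.19038028]
[252 212   4   6  18] [253.5        214.33333333] [ 0.52646747 -0.0179236   0.09708231]
```

View pics/scene0z.png

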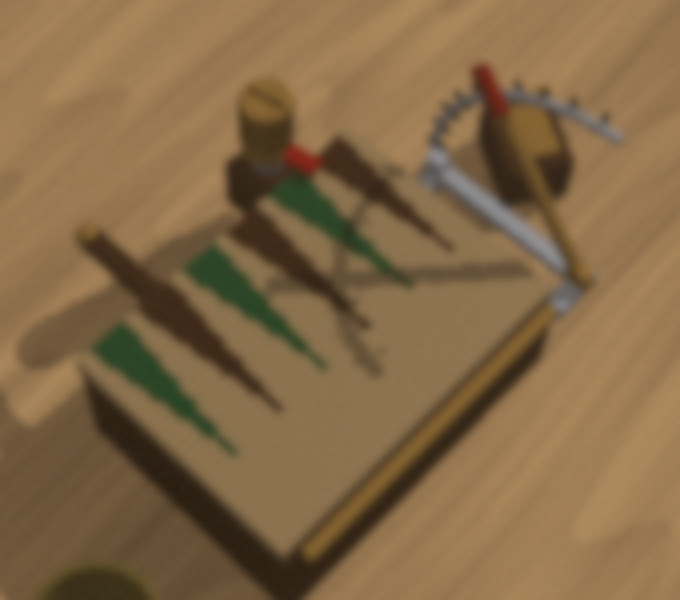

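View pics/side0z.png

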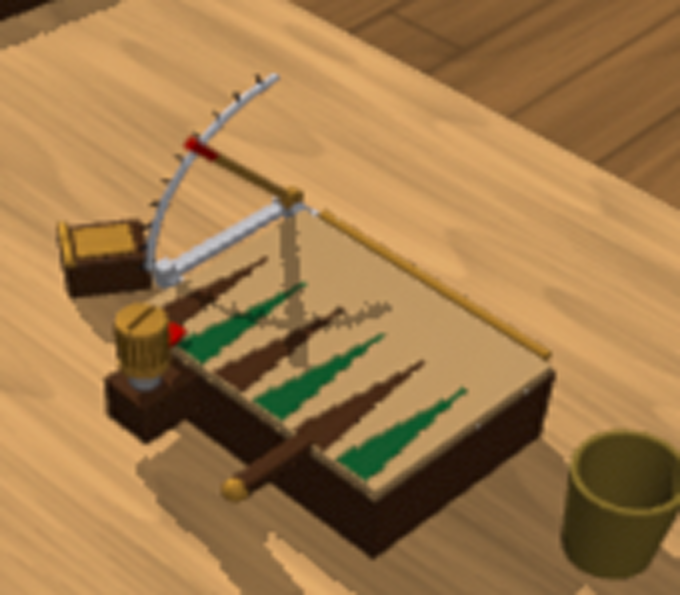

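```bash
python3 - <<'E'
from h import *
for n,(x0,y0,x1,y1) in {"scene":(200,160,370,310),"side":(210,120,380,290)}.items():
    c=load(n+"0.npz");P=cloud(c)[y0:y1,x0:x1]
    print(n,[(z,int(((P[...,2]>z/1000)&(P[...,2]<=(z+2)/1000)).sum())) for z in range(76,104,2)])
E
```

```text
scene [(76, 45), (78, 79), (80, 116), (82, 472), (84, 2648), (86, 3188), (88, 611), (90, 54), (92, 39), (94, 19), (96, 10), (98, 14), (100, 12), (102, 18)]
side [(76, 101), (78, 100), (80, 103), (82, 101), (84, 162), (86, 730), (88, 1840), (90, 1654), (92, 399), (94, 53), (96, 21), (98, 19), (100, 7), (102, 14)]
```

The zoomed pictures show the cap over the boss, the red wing lapping the lid at scene (275,200), and the tab end at scene (221,219) and side (268,259). Next I'll fit the lid rectangle and check it against the cap, tab and wing.

```bash
python3 - <<'E'
from h import *
for n,(x0,y0,x1,y1),zo in (("scene",(200,160,370,310),.086),("side",(210,120,380,290),.0892)):
    c=load(n+"0.npz");P=cloud(c)
    m=(abs(P[...,2]-zo)<.005)
    w=np.zeros_like(m);w[y0:y1,x0:x1]=1;m&=w
    m=cv2.morphologyEx(m.astype(np.uint8),cv2.MORPH_CLOSE,np.ones((3,3)))
    m=cv2.morphologyEx(m,cv2.MORPH_OPEN,np.ones((13,13)))
    cs=max(cv2.findContours(m,0,cv2.CHAIN_APPROX_NONE)[0],key=cv2.contourArea)[:,0]
    Q=onplane(c,cs,.087)[:,:2]*1000
    r=cv2.minAreaRect(Q.astype(np.float32));print(n,r,'\n',cv2.boxPoints(r).round(1))
    v=c['im'][...,::-1].copy();cv2.drawContours(v,[cs[:,None]],-1,(255,0,255),1)
    cv2.imwrite(f"pics/{n}m.png",cv2.resize(v[y0:y1,x0:x1],None,fx=3,fy=3))
s,d=load("scene0.npz"),load("side0.npz")
print("cap top z.1345",onplane(s,(200+266/4,160+99/4),.1345),onplane(d,(210+142/4,120+321/3.5),.1345))
print("tri cap",tri(s,(200+266/4,160+99/4),d,(210+142/4,120+321/3.5)))
print("tab end",tri(s,(200+88/4,160+236/4),d,(210+235/4,120+489/3.5)))
print("ptr tip",tri(s,(200+482/4,160+70/4),d,(210+190/4,120+144/3.5)))
print("ptr pivot",tri(s,(200+580/4,160+280/4),d,(210+291/4,120+195/3.5)))
print("wing",tri(s,(275.1,199.8),d,(253.5,214.3)))
print("rear-y",tri(s,(200+287/4,160+556/4),d,(210+553/4,120+362/3.5)),onplane(s,(200+82/4,160+368/4),.087),onplane(d,(210+375/4,120+497/3.5),.087))
E
```

```text
scene ((601.5687255859375, -93.03041076660156), (220.37400817871094, 180.7644500732422), 88.67932891845703) 
 [[ 508.7 -201.1]
 [ 689.4 -205.3]
 [ 694.5   15. ]
 [ 513.8   19.2]]
side ((600.2298583984375, -89.33761596679688), (222.31051635742188, 181.12472534179688), 88.7088394165039) 
 [[ 507.2 -198.4]
 [ 688.3 -202.5]
 [ 693.3   19.7]
 [ 512.2   23.8]]
cap top z.1345 [[ 0.49906103 -0.02390214  0.1345    ]] [[ 0.49736867 -0.02397915  0.1345    ]]
tri cap (array([ 0.49824274, -0.02301364,  0.13296395]), np.float64(0.00015207547250018963))
tab end (array([ 0.46463807, -0.1375182 ,  0.08274874]), np.float64(0.001212650002809571))
ptr tip (array([0.59886285, 0.03926863, 0.19171621]), np.float64(0.001340665106931833))
ptr pivot (array([0.690013  , 0.03565048, 0.08252065]), np.float64(0.0045655760947395955))
wing (array([ 0.52543623, -0.02213033,  0.09999264]), np.float64(0.0027311886753360057))
rear-y (array([ 0.68043748, -0.19989981,  0.08757097]), np.float64(0.0008354883266454428)) [[ 0.52637472 -0.19913797  0.087     ]] [[ 0.51549343 -0.20036048  0.087     ]]
```

```bash
python3 -c "
import cv2,numpy as np
a=cv2.imread('pics/scenem.png');b=cv2.imread('pics/sidem.png')
h=max(a.shape[0],b.shape[0]);a=cv2.copyMakeBorder(a,0,h-a.shape[0],0,0,0)
cv2.imwrite('pics/mm.png',cv2.resize(np.hstack([a,b]),(800,400)))"
```

```text
(no output)
```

View pics/mm.png

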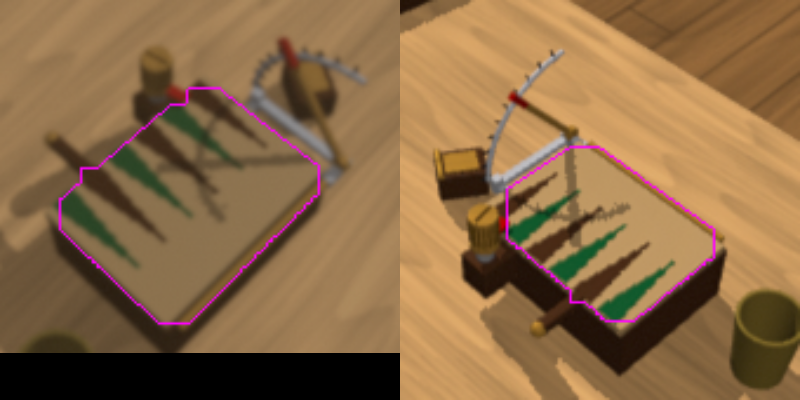

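```bash
cat >> h.py <<'E'
O=np.array([.6057,-.0908,0]);YAW=np.radians(-1.3)
def c2w(p): return O+R.from_euler('z',YAW).apply(p)
def down(psi):  # jaw axis at angle psi (case frame), tool down
    a=psi+YAW;y=np.array([np.cos(a),np.sin(a),0]);z=np.array([0,0,-1.])
    return R.from_matrix(np.c_[np.cross(y,z),y,z])
def wuv(c,p): # project to wrist fisheye
    q=q2R(c['orientation']).inv().apply(np.asarray(p)-c['origin']);r=np.hypot(q[0],q[1]);t=np.arctan2(r,q[2])
    return np.array([c['cx'],c['cy']])+c['fx']*t*q[:2]/r
def wray(c,uv):
    d=(np.asarray(uv,float)-[c['cx'],c['cy']]);r=np.hypot(*d);t=r/c['fx']
    return q2R(c['orientation']).apply(np.r_[d/r*np.sin(t),np.cos(t)])
E
python3 - <<'E'
from h import *
from plant import manip
g=c2w([-.109,.065,.1205]);tb=c2w([-.120,-.05,.087]);print(g,tb)
for s in(85,180,85-180,0,45,135,-45):
    print(s,np.round(manip.solve_ik(g,R2q(down(np.radians(s)))),2))
for a in(0,.9):
  for s in (90,-90):
    p=c2w([.08-.2*np.cos(a),-.05,.081+.2*np.sin(a)])
    print(a,s,manip.solve_ik(p,R2q(down(np.radians(s)))))
E
```

```text
[ 0.49820273 -0.02334381  0.1205    ] [ 0.48459652 -0.13806465  0.087     ]
85 [-0.27  0.55  1.86 -0.    0.73 -1.73]Traceback (most recent call last):
  File "<stdin>", line 5, in <module>
    return _wrapfunc(a, 'round', decimals=decimals, out=out)
    return _wrapit(obj, method, *args, **kwds)
    result = getattr(arr, method)(*args, **kwds)
TypeError: unsupported operand type(s) for *: 'NoneType' and 'float'
```

```bash
python3 - <<'E'
from h import *
from plant import manip
g=c2w([-.109,.065,.1205])
for s in(-95,-45,0,10): print(s,manip.solve_ik(g,R2q(down(np.radians(s)))))
for a in(0,.9):
  for s in (90,-90):
    p=c2w([.08-.2*np.cos(a),-.05,.081+.2*np.sin(a)])
    print(a,s,manip.solve_ik(p,R2q(down(np.radians(s)))))
t0=manip.read_t()
manip.movep(c2w([-.109,.065,.27]),R2q(down(np.radians(-95))))
c=manip.get_calibration("wrist");im,d=manip.get_image("wrist");print(manip.read_t()-t0,manip.read_tcp_pos())
cv2.imwrite("pics/w1.png",im[:,:,::-1]);np.savez("w1.npz",im=im,d=d,**c)
print(wuv(c,c2w([-.109,.065,.1345])),wuv(c,c2w([-.073,.065,.0915])),wuv(c,c2w([-.14,-.05,.081])))
E
```

```text
-95 [-2.71257952e-01  5.53372682e-01  1.85543769e+00 -4.44089210e-16
  7.32782280e-01  1.40949412e+00]
-45 [-2.71257952e-01  5.53372682e-01  1.85543769e+00 -4.44089210e-16
  7.32782280e-01  5.36829491e-01]
0 [-2.71257952e-01  5.53372682e-01  1.85543769e+00 -4.44089210e-16
  7.32782280e-01 -2.48568672e-01]
10 [-2.71257952e-01  5.53372682e-01  1.85543769e+00 -4.44089210e-16
  7.32782280e-01 -4.23101597e-01]
0 90 [-4.99664652e-01  6.31038550e-01  1.86482048e+00 -4.44089210e-16
  6.45733623e-01 -2.04777170e+00]
0 -90 [-4.99664652e-01  6.31038550e-01  1.86482048e+00 -4.44089210e-16
  6.45733623e-01  1.09382095e+00]
0.9 90 [-4.37939942e-01  4.67874397e-01  1.55875304e+00 -4.44089210e-16
  1.11496521e+00 -1.98604699e+00]
0.9 -90 [-4.37939942e-01  4.67874397e-01  1.55875304e+00 -4.44089210e-16
  1.11496521e+00  1.15554566e+00]
2.5167 [ 0.49825817 -0.02263419  0.26995745]
[281.31725405 203.77740822] [278.01630269 157.95137656] [386.41910875 209.87980912]
```

View pics/w1.png

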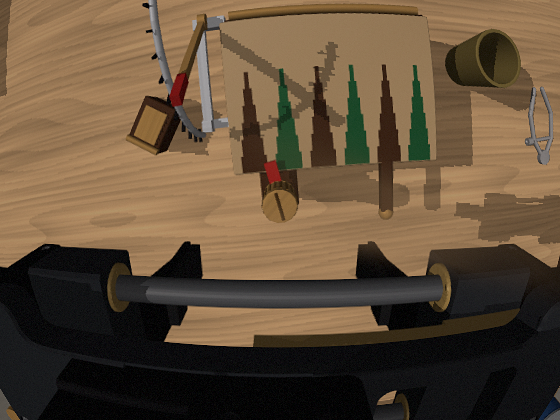

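The wrist view agrees with the fit. The cap is seen at (280,205) against (281,204) predicted, and the tab end at (386,213) against (386,210). The wing at (272,170) is turned slightly towards +y. Next I'll grip the cap.

```bash
python3 - <<'E'
from h import *
from plant import manip
g=c2w([-.109,.065,.1205])
print(manip.servo_line(g,v=.1,threshold=8),manip.read_tcp_pos(),g)
manip.move_gripper(0,15)
print(manip.read_opening()*87,manip.read_force(),manip.read_ft_torque())
j=np.array(manip.read_joint_pos())
for k in range(1,6):
    jj=j.copy();jj[5]-=np.radians(95)*k/5
    manip.movej(jj);print(k,manip.read_tcp_pos().round(4),manip.read_force().round(1),manip.read_ft_torque().round(3))
c=manip.get_calibration("wrist");im,d=manip.get_image("wrist")
cv2.imwrite("pics/w2.png",im[:,:,::-1])
im,d=manip.get_image("side");cv2.imwrite("pics/s2.png",cv2.resize(im[120:290,200:370,::-1],None,fx=3.5,fy=3.5))
print(manip.read_t(),manip.read_opening()*87)
E
```

```text
False [ 0.49860578 -0.02342447  0.12099328] [ 0.49820273 -0.02334381  0.1205    ]
31.348578074883687 [0.55913113 0.42099505 0.24853245] [-0.02889013  0.15935483 -0.03080024]
1 [ 0.4982 -0.0229  0.1205] [0.  3.1 0.8] [0.497 0.052 0.071]
2 [ 0.498  -0.0226  0.1205] [-0.4  5.5  0.8] [0.861 0.035 0.019]
3 [ 0.4977 -0.0222  0.1205] [0.3 5.8 2.1] [0.966 0.004 0.021]
4 [ 0.4973 -0.022   0.1205] [-0.5  7.1  1.3] [1.052 0.114 0.048]
5 [ 0.4969 -0.023   0.1202] [-2.9  2.8  0.7] [0.479 0.45  0.012]
7.4417 31.337101846063973
```

View pics/w2.png

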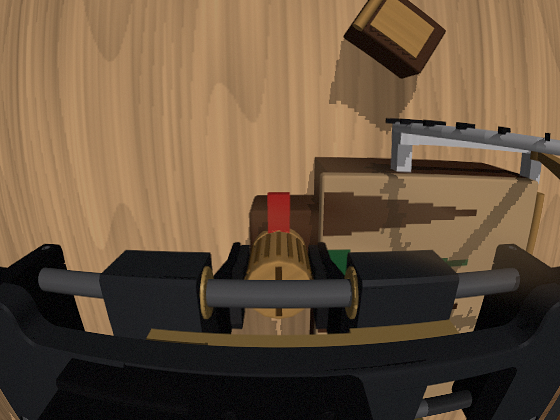

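View pics/s2.png

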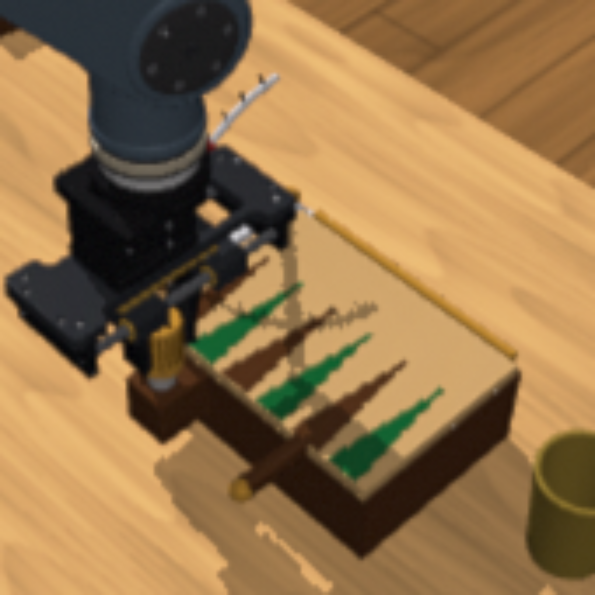

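The wrist view shows the red wing at (278,210), pointing straight up the image, which is case +y. I'll turn a few degrees more to feel for the stop, and check the joint angle.

```bash
python3 - <<'E'
from h import *
from plant import manip
j=np.array(manip.read_joint_pos());print(j[5])
for k in range(2):
    jj=j.copy();jj[5]-=np.radians(4)*(k+1);manip.movej(jj);manip.wait(.2)
    print(jj[5],manip.read_joint_pos()[5],manip.read_ft_torque().round(3),manip.read_joint_torque()[5])
im,d=manip.get_image("wrist");cv2.imwrite("pics/w3.png",im[140:300,180:380,::-1].repeat(3,0).repeat(3,1))
manip.move_gripper(.6);manip.wait(.1)
p=manip.read_tcp_pos();manip.servo_line([p[0],p[1],.25],v=.15)
c=manip.get_calibration("wrist");im,d=manip.get_image("wrist")
cv2.imwrite("pics/w4.png",im[:,:,::-1]);np.savez("w4.npz",im=im,d=d,**c)
for th in(1.4,1.57): print(wuv(c,c2w([-.109+.036*np.cos(th),.065+.036*np.sin(th),.0915])))
print(manip.read_t(),manip.read_force())
E
```

```text
-0.2452113087734943
-0.3150244788532675 -0.3136667793354009 [ 0.064  0.397 -0.212] -0.15903141349554062
-0.3848376489330407 -0.3839089670261557 [ 0.153  0.35  -0.161] -0.12306503020226955
[292.95850239 165.68727924]
[286.62178224 164.24166941]
10.2417 [ 0.5033954   0.48572099 -0.78372064]
```

View pics/w3.png

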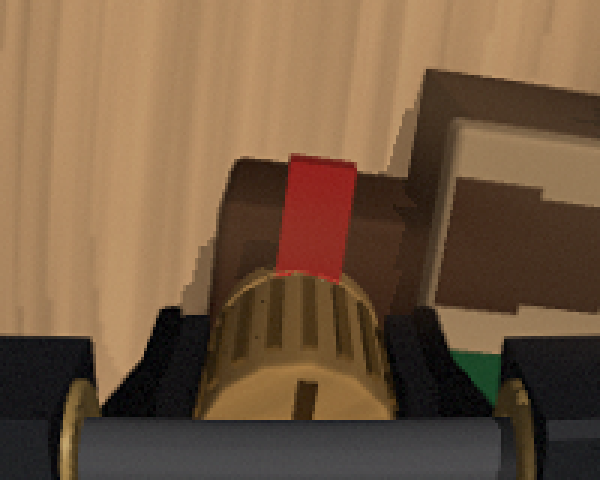

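View pics/w4.png

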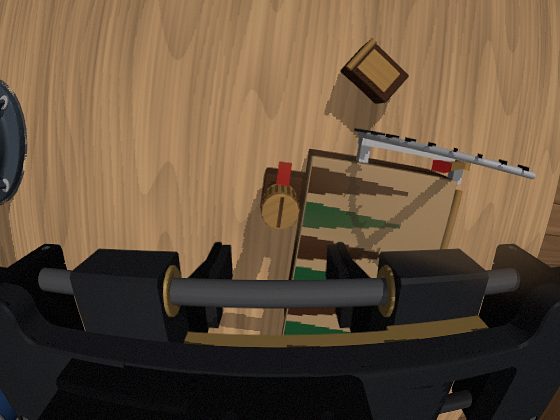

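The stop is felt: the torque went to -0.2 N m and the pads slipped. The wing tip at (285,165) matches 1.57 rad, predicted at (287,164). Now I'll measure the pointer, intersecting its red part with the plane case y = 128 mm in each view.

```bash
cat >> h.py <<'E'
def w2c(p): return R.from_euler('z',-YAW).apply(np.asarray(p)-O)
def onyplane(o,d,y):  # case y plane
    o=w2c(o);d=R.from_euler('z',-YAW).apply(d);return o+d*((y-o[1])/d[1])
E
python3 - <<'E'
from h import *
for n in("scene0","side0","w1","w4"):
    c=load(n+".npz");im=c['im'];h=cv2.cvtColor(im,cv2.COLOR_RGB2HSV)
    red=((h[...,0]<7)|(h[...,0]>173))&(h[...,1]>140)&(h[...,2]>70)
    k,l,s,ce=cv2.connectedComponentsWithStats(red.astype(np.uint8))
    for i in range(1,k):
        if 8<s[i,4]<2000:
            u=ce[i];d=wray(c,u) if n[0]=='w' else rays(c,u)[0]
            p=onyplane(c['origin'],d,.128)
            if abs(p[0])<.15: print(n,s[i],u,p.round(4),"ang",np.arctan2(p[2]-.081,.08-p[0]),"len",np.hypot(p[2]-.081,.08-p[0]))
E
python3 - <<'E'
import cv2
a=cv2.imread('pics/w1.png')[0:170,110:280];cv2.imwrite('pics/w1z.png',cv2.resize(a,None,fx=3.5,fy=3.5,interpolation=cv2.INTER_NEAREST))
E
```

```text
scene0 [320 177   6  11  33] [322.33333333 182.18181818] [-0.0022  0.128   0.183 ] ang 0.8923206268244496 len 0.1310179130163274
scene0 [271 197   9   6  34] [275.05882353 199.58823529] [-0.141   0.128  -0.0274] ang -0.45611233728514083 len 0.24612533638430906
side0 [256 159   8   7  22] [259.40909091 161.95454545] [-0.0058  0.128   0.1885] ang 0.8974486304532772 len 0.1375206027453518
side0 [252 212   4   7  20] [253.4 214.6] [-0.0317  0.128   0.0111] ang -0.5594213742011596 len 0.13177477279915728
w1 [169  73  16  34 300] [176.6   90.11] [-0.0062  0.128   0.1977] ang 0.9347625270478519 len 0.14511481741581161
w4 [431 160  20  13 203] [440.80788177 166.03940887] [0.0161 0.128  0.1477] ang 0.806513286326908 len 0.09238826831997599
w4 [276 162  16  24 299] [283.48494983 173.61538462] [-0.1181  0.128   0.3094] ang 0.85640411999777 len 0.3023254408549042
```

View pics/w1z.png

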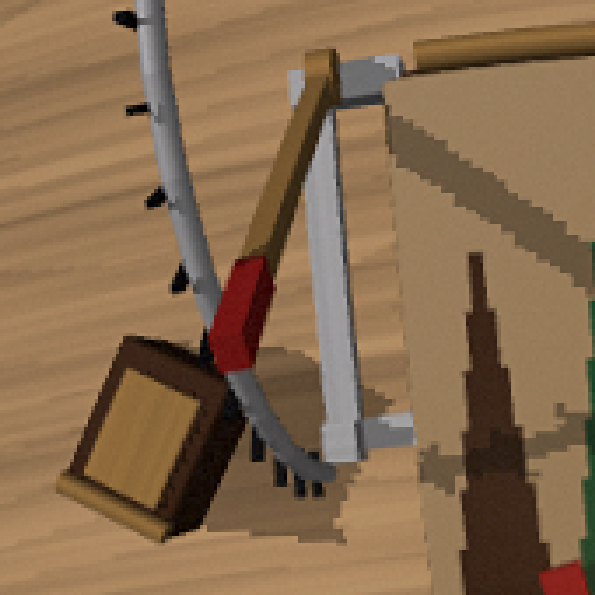

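```bash
python3 - <<'E'
from h import *
from plant import manip
c=manip.get_calibration("wrist");T=q2R(manip.read_tcp_rot())
print("cam in tool",T.inv().apply(c['origin']-manip.read_tcp_pos()),"axis",T.inv().apply(q2R(c['orientation']).apply([0,0,1])))
for psi in (-20,0,):
  for t in(20,35,50):
    for p in([-.06,-.1,.25],[-.06,-.06,.28],[-.1,-.1,.3],[0,-.1,.3]):
      r=down(np.radians(psi))*R.from_euler('y',t,degrees=True)
      q=manip.solve_ik(c2w(p),R2q(r));print(psi,t,p,None if q is None else np.round(q,2))
E
```

```text
cam in tool [ 0.07758608 -0.00017145 -0.1451838 ] axis [-2.76610040e-01  7.79096746e-04  9.60981935e-01]
-20 20 [-0.06, -0.1, 0.25] [-0.7   0.48  1.56  0.35  1.24 -0.46]
-20 20 [-0.06, -0.06, 0.28] [-0.64  0.42  1.57  0.35  1.27 -0.39]
-20 20 [-0.1, -0.1, 0.3] [-0.74  0.37  1.58  0.33  1.33 -0.48]
-20 20 [0, -0.1, 0.3] [-0.64  0.5   1.36  0.34  1.39 -0.35]
-20 35 [-0.06, -0.1, 0.25] [-0.8   0.54  1.56  0.56  1.37 -0.64]
-20 35 [-0.06, -0.06, 0.28] [-0.75  0.47  1.58  0.57  1.38 -0.58]
-20 35 [-0.1, -0.1, 0.3] [-0.86  0.43  1.59  0.54  1.45 -0.64]
-20 35 [0, -0.1, 0.3] [-0.74  0.55  1.38  0.57  1.48 -0.49]
-20 50 [-0.06, -0.1, 0.25] [-0.89  0.62  1.56  0.73  1.51 -0.78]
-20 50 [-0.06, -0.06, 0.28] [-0.84  0.55  1.6   0.75  1.51 -0.73]
-20 50 [-0.1, -0.1, 0.3] [-0.94  0.52  1.6   0.7   1.59 -0.77]
-20 50 [0, -0.1, 0.3] [-0.82  0.62  1.39  0.76  1.6  -0.61]
0 20 [-0.06, -0.1, 0.25] [-0.67  0.52  1.47  0.28  1.37 -0.74]
0 20 [-0.06, -0.06, 0.28] [-0.62  0.46  1.48  0.29  1.4  -0.67]
0 20 [-0.1, -0.1, 0.3] [-0.71  0.42  1.51  0.27  1.45 -0.75]
0 20 [0, -0.1, 0.3] [-0.61  0.55  1.27  0.29  1.52 -0.64]
0 35 [-0.06, -0.1, 0.25] [-0.75  0.6   1.42  0.44  1.56 -0.84]
0 35 [-0.06, -0.06, 0.28] [-0.7   0.54  1.45  0.46  1.57 -0.78]
0 35 [-0.1, -0.1, 0.3] [-0.8   0.5   1.46  0.42  1.63 -0.85]
0 35 [0, -0.1, 0.3] [-0.69  0.62  1.23  0.47  1.69 -0.71]
0 50 [-0.06, -0.1, 0.25] [-0.81  0.7   1.37  0.58  1.74 -0.9 ]
0 50 [-0.06, -0.06, 0.28] [-0.77  0.64  1.42  0.61  1.74 -0.85]
0 50 [-0.1, -0.1, 0.3] [-0.86  0.6   1.42  0.56  1.8  -0.9 ]
0 50 [0, -0.1, 0.3] [-0.75  0.71  1.19  0.63  1.85 -0.75]
```

```bash
python3 - <<'E'
from h import *
from plant import manip
r=down(0)*R.from_euler('y',60,degrees=True)
manip.movep(c2w([-.03,-.10,.2]),R2q(r));manip.wait(.2)
c=manip.get_calibration("wrist");im,d=manip.get_image("wrist");print(manip.read_t())
cv2.imwrite("pics/w5.png",im[:,:,::-1]);np.savez("w5.npz",im=im,d=d,**c)
for a in(.8,.9,1.): print(wuv(c,c2w([.08-.14*np.cos(a),.128,.081+.14*np.sin(a)])))
print(wuv(c,c2w([.08,.128,.081])))
E
```

```text
11.275
[291.53307764 102.32368781]
[301.8431758   94.72944755]
[313.18607856  88.0255894 ]
[365.98216384 175.82805706]
```

View pics/w5.png

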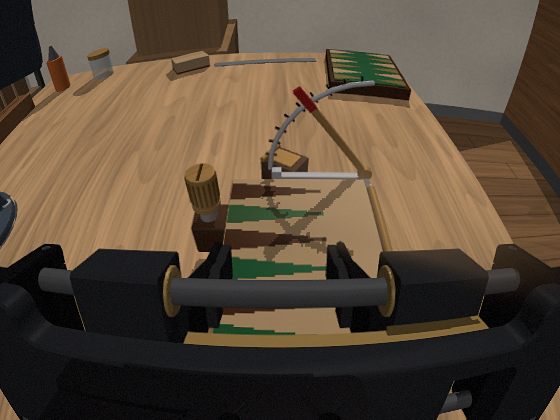

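The pointer is now in clear profile, with its red tip at (303,98), its pivot at (366,175) and the level rail running from (275,173). I'll fit the bar in the hinge-normal plane.

```bash
python3 - <<'E'
from h import *
c=load("w5.npz");im=c['im'];h=cv2.cvtColor(im,cv2.COLOR_RGB2HSV)
b=np.zeros((420,560),np.uint8);cv2.line(b,(297,90),(368,180),1,17)
red=((h[...,0]<7)|(h[...,0]>173))&(h[...,1]>140)&(b>0)
br=(h[...,1]>150)&(b>0)&(h[...,2]<190)&~red
v,u=np.nonzero(red);C=np.array([u.mean(),v.mean()]);print("red",C,len(u))
cv2.imwrite("pics/w5z.png",cv2.resize(np.hstack([im[75:190,280:385,::-1],np.dstack([(red*255+br*120).astype(np.uint8)]*3)[75:190,280:385]]),None,fx=3.7,fy=3.7,interpolation=0))
for y in(.125,.128):
    def P(uv): return onyplane(c['origin'],wray(c,uv),y)
    p=P(C);print(y,p.round(4),"ang",np.arctan2(p[2]-.081,.08-p[0]),np.hypot(p[2]-.081,.08-p[0]))
    q=np.array([P(x) for x in np.c_[u,v]])
    vv,uu=np.nonzero(br|red);qq=np.array([P(x) for x in np.c_[uu,vv]])
    rr=np.hypot(qq[:,0]-.08,qq[:,2]-.081);ok=(rr>.03)&(rr<.142);qq=qq[ok]
    l=cv2.fitLine((qq[:,[0,2]]*1000).astype(np.float32),cv2.DIST_HUBER,0,.01,.01).ravel();print("line",np.arctan2(abs(l[1]),abs(l[0])),l[2:],ok.sum())
# rail check: level?
    for px in((277,173),(355,176)): print("rail",P(px).round(4))
    print("pivot",P((366,175)).round(4))
E
```

```text
red [304.40466926  98.96108949] 257
0.125 [-0.0044  0.125   0.1872] ang 0.899385569561412 0.13565311814897407
line 0.87544876 [ 11.990646 166.8333  ] 391
rail [-0.033   0.125   0.0862]
rail [0.0647 0.125  0.0828]
pivot [0.0787 0.125  0.0849]
0.128 [-0.0041  0.128   0.1857] ang 0.8938914964465335 0.1343256812464815
line 0.8757991 [ 11.87114 165.79393] 402
rail [-0.033   0.128   0.0837]
rail [0.0656 0.128  0.0803]
pivot [0.0798 0.128  0.0824]
```

View pics/w5z.png

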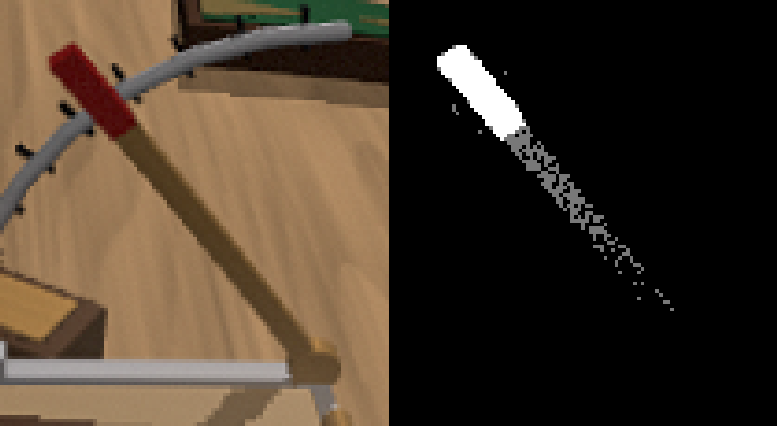

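```bash
python3 - <<'E'
from h import *
c=load("w5.npz");im=c['im']
g=cv2.cvtColor(im,cv2.COLOR_RGB2GRAY).astype(float)
P=lambda uv: onyplane(c['origin'],wray(c,uv),.1275)
out=[]
# profile across bar at points along it: half-depth edges
a=np.array([297.,90.4]);b=np.array([363.5,172.]);t=(b-a)/np.linalg.norm(b-a);n=np.array([-t[1],t[0]])
for s in np.arange(44,92,3):
    m=a+t*s;k=np.arange(-8,8.01,.25)
    pts=(m+np.outer(k,n)).astype(np.float32)
    pr=cv2.remap(g.astype(np.float32),pts[:,0][None],pts[:,1][None],cv2.INTER_LINEAR)[0]
    gr=np.gradient(cv2.GaussianBlur(pr[None],(0,0),3)[0])
    i0=gr[:].argmin();i1=gr[:].argmax()
    if 1.5<abs(k[i1]-k[i0])<8:
        mm=m+n*(k[i0]+k[i1])/2;out.append(np.r_[s,k[i0],k[i1],P(mm)])
out=np.array(out);print(out.round(3))
q=out[:,[3,5]]*1000;red=P((304.4,98.96))
l=cv2.fitLine(np.vstack([q,[red[[0,2]]*1000]]).astype(np.float32),cv2.DIST_HUBER,0,.01,.01).ravel()
print("slope",np.arctan2(abs(l[1]),abs(l[0])));x=80;print("z at x=80:",l[3]+(x-l[2])*l[1]/l[0])
lo=q[-5:].mean(0);print("red-to-low",np.arctan2(red[2]*1000-lo[1],lo[0]-red[0]*1000))
E
```

```text
[[ 4.40e+01 -4.25e+00  3.25e+00  2.00e-02  1.28e-01  1.55e-01]
 [ 4.70e+01 -4.25e+00  3.00e+00  2.30e-02  1.28e-01  1.52e-01]
 [ 5.00e+01 -4.25e+00  3.50e+00  2.50e-02  1.28e-01  1.49e-01]
 [ 5.30e+01 -4.50e+00  3.00e+00  2.80e-02  1.28e-01  1.46e-01]
 [ 5.60e+01 -4.25e+00  3.25e+00  3.00e-02  1.28e-01  1.43e-01]
 [ 5.90e+01 -4.25e+00  3.25e+00  3.30e-02  1.28e-01  1.40e-01]
 [ 6.20e+01 -4.25e+00  3.50e+00  3.50e-02  1.28e-01  1.37e-01]
 [ 6.50e+01 -4.25e+00  3.25e+00  3.80e-02  1.28e-01  1.34e-01]
 [ 6.80e+01 -4.25e+00  3.25e+00  4.00e-02  1.28e-01  1.31e-01]
 [ 7.10e+01 -4.00e+00  3.00e+00  4.30e-02  1.28e-01  1.27e-01]
 [ 7.40e+01 -4.25e+00  3.25e+00  4.60e-02  1.28e-01  1.24e-01]
 [ 7.70e+01 -3.75e+00  3.25e+00  4.80e-02  1.28e-01  1.21e-01]
 [ 8.00e+01 -4.00e+00  3.25e+00  5.10e-02  1.28e-01  1.18e-01]
 [ 8.30e+01 -3.75e+00  3.00e+00  5.40e-02  1.28e-01  1.14e-01]
 [ 8.60e+01 -3.75e+00  3.50e+00  5.60e-02  1.28e-01  1.11e-01]
 [ 8.90e+01 -3.50e+00  3.25e+00  5.90e-02  1.28e-01  1.07e-01]]
slope 0.893115
z at x=80: 81.22315
red-to-low 0.8940217346000473
```

The pointer is at 0.893 rad: its line passes the hinge axis within 0.3 mm, and the scene and side views gave 0.892 and 0.897. Now I'll grip the tab.

```bash
python3 - <<'E'
from h import *
from plant import manip
r=down(np.radians(-90));p=c2w([-.120,-.05,.087])
manip.move_gripper(.5)
manip.movep(p+[0,0,.12],R2q(r))
c=manip.get_calibration("wrist");im,d=manip.get_image("wrist");cv2.imwrite("pics/w6.png",im[:,:,::-1])
print(wuv(c,c2w([-.14,-.05,.081])))
print(manip.servo_line(p,v=.1,threshold=6),manip.read_tcp_pos(),p)
manip.move_gripper(0,25);print(manip.read_opening()*87,manip.read_force(),manip.read_t())
c=manip.get_calibration("wrist");im,d=manip.get_image("wrist");cv2.imwrite("pics/w7.png",im[:,:,::-1])
E
```

```text
[280.28967602 228.85871509]
False [ 0.48496725 -0.1382381   0.0874813 ] [ 0.48459652 -0.13806465  0.087     ]
13.71616871916519 [0.43341105 0.53868529 1.48172032] 15.5583
```

View pics/w7.png

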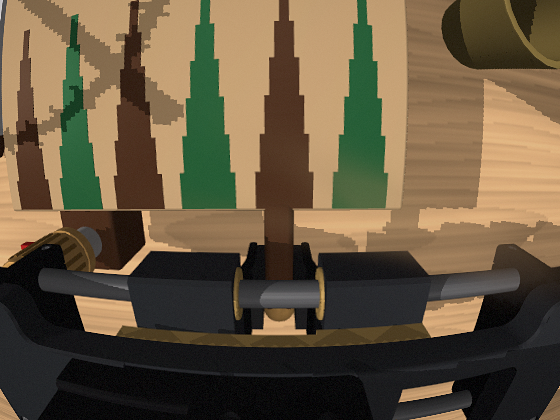

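The tab is pinched at (279,275): the opening reads 13.7 mm for a 14 mm bar. The wing still points to +y at (30,245). Now I'll lift along the arc.

```bash
python3 - <<'E'
from h import *
from plant import manip
A=.893
for a in np.linspace(0,A,11)[1:]:
    manip.servo_line(c2w([.08-.2*np.cos(a),-.05,.087+.2*np.sin(a)]),v=.08)
    print(round(a,2),manip.read_force().round(1),round(manip.read_opening()*87,2))
manip.wait(.3);print(w2c(manip.read_tcp_pos()),manip.read_t())
for n in("scene","side","wrist"):
    c=manip.get_calibration(n);im,d=manip.get_image(n)
    np.savez(f"{n}8.npz",im=im,d=d,**c);cv2.imwrite(f"pics/{n}8.png",im[:,:,::-1])
s=cv2.imread("pics/scene8.png")[120:300,200:370];t=cv2.imread("pics/side8.png")[100:280,210:380]
cv2.imwrite("pics/l8.png",cv2.resize(np.hstack([s,t]),(790,418),interpolation=2))
E
```

```text
0.09 [ 0.6  1.1 -3.1] 13.6
0.18 [ 0.9  1.1 -2.6] 13.44
0.27 [ 1.1  0.8 -4. ] 14.02
0.36 [ 0.6  2.1 -3.4] 13.7
0.45 [ 0.2  2.1 -1.9] 13.52
0.54 [-0.6  2.5 -2.9] 13.89
0.63 [-0.3  2.7 -2.6] 13.77
0.71 [-1.5  3.1 -0.4] 13.62
0.8 [-1.   4.6 -1. ] 13.65
0.89 [-1.5  4.5 -1.8] 13.98
[-0.04535249 -0.04972471  0.24276589] 19.6583
```

View pics/l8.png

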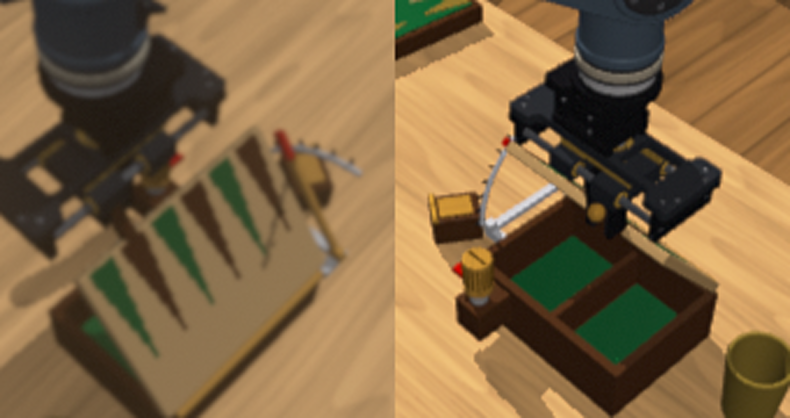

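View pics/wrist8.png

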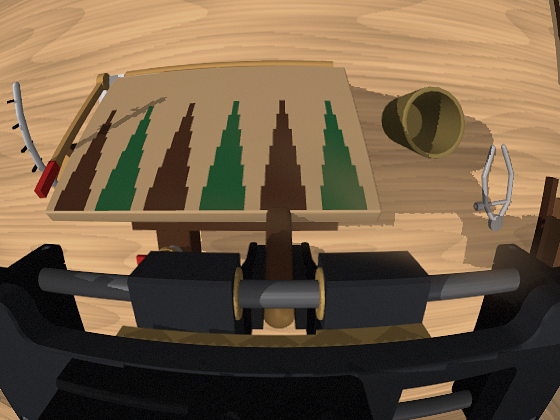

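The lid is up and the wing is still clear, seen as red at (457,268) in the side crop. I'll measure the lid angle by a depth plane fit and by corner rays.

```bash
python3 - <<'E'
from h import *
def fit(P):
    for _ in range(6):
        m=P.mean(0);n=np.linalg.svd(P-m,full_matrices=False)[2][2];e=(P-m)@n;P=P[abs(e)<max(.003,2*e.std()) ] if _<4 else P
    n*=np.sign(n[2]);return n,m,e.std(),len(P)
def wcloud(c):
    v,u=np.mgrid[:420,:560];d=np.stack([u-c['cx'],v-c['cy']],-1);r=np.hypot(d[...,0],d[...,1])+1e-9;t=r/c['fx']
    ok=t<1.3;t=np.minimum(t,1.3)
    q=np.dstack([d*(np.tan(t)/r)[...,None],np.ones_like(r)])*c['d'][...,None];q[~ok]=np.nan
    return c['origin']+q2R(c['orientation']).apply(q.reshape(-1,3)).reshape(420,560,3)
for n,a in(("scene0",0),("side0",0),("w1",0),("w5",0),("scene8",.893),("wrist8",.893)):
    c=load(n+".npz");P=wcloud(c) if n[0]=='w' else cloud(c);Q=w2c(P.reshape(-1,3))
    dx=.08-Q[:,0];dz=Q[:,2]-.081
    along=dx*np.cos(a)+dz*np.sin(a);off=-dx*np.sin(a)+dz*np.cos(a)
    ok=(along>.01)&(along<.155)&(abs(off-.006)<.012)&(abs(Q[:,1])<.1)&(c['d'].ravel()>0)
    N,m,e,k=fit(Q[ok]);
    off=(m-[.08,0,.081])@N
    print(n,k,"angle",np.arctan2(-N[0],N[2]).round(4),"roll",N[1].round(3),"rms",e,"hinge off",off.round(4))
c=load("wrist8.npz")
# front +y bottom/top corners wrist & pointer red
for nm,uv,y in (("lid top front +y",(57,212),.110),("lid top front -y",(379,213),-.11),("lid rear +y",(107,70),.11),("lid top rear -y",(345,69),-.11),("ptr tip",(43,190),.128)):
    p=onyplane(c['origin'],wray(c,uv),y);print(nm,p.round(4))
print([wuv(c,c2w([.08-.16*np.cos(.893)-.006*-np.sin(.893)*-1*-1, s*.11,.081+.16*np.sin(.893)+.006*np.cos(.893)])) for s in(1,-1)])
E
python3 -c "
import cv2
a=cv2.imread('pics/wrist8.png')[60:230,20:200];cv2.imwrite('pics/w8z.png',cv2.resize(a,None,fx=3.5,fy=3.5,interpolation=cv2.INTER_NEAREST))"
```

```text
scene0 5114 angle -0.0012 roll 0.001 rms 0.001219383903154124 hinge off 0.0051
side0 3222 angle -0.0013 roll -0.001 rms 0.001371047289065879 hinge off 0.0086
w1 26328 angle -0.0021 roll -0.001 rms 0.0007798583094907037 hinge off 0.008
w5 15056 angle -0.002 roll -0.002 rms 0.0006220185067758487 hinge off 0.0081
scene8 5388 angle -0.8897 roll 0.002 rms 0.0010279086827685423 hinge off 0.0046
wrist8 32333 angle -0.8905 roll 0.003 rms 0.0004910270976095577 hinge off 0.006
lid top front +y [-0.0254  0.11    0.2015]
lid top front -y [-0.0255 -0.11    0.2017]
lid rear +y [0.0839 0.11   0.1112]
lid top rear -y [ 0.0792 -0.11    0.0811]
ptr tip [-0.0107  0.128   0.1935]
[array([ 48.37724608, 201.60969951]), array([384.13646925, 200.69298483])]
```

View pics/w8z.png

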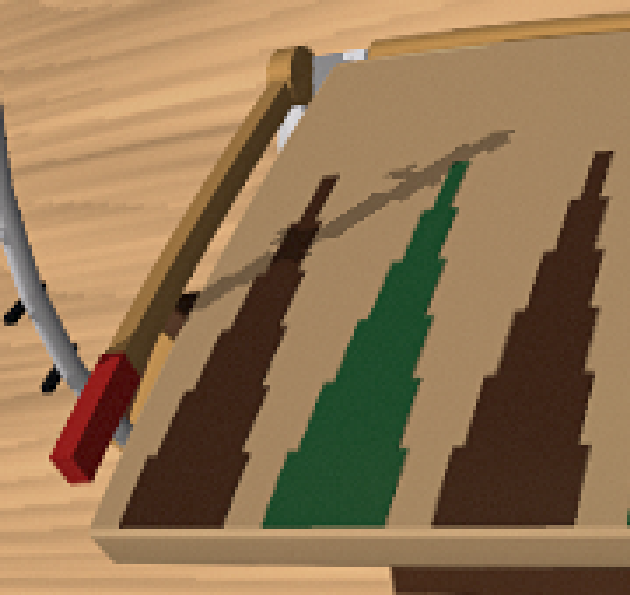

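The lid plane fits at 0.890 rad in both the scene and wrist depth, against 0.893 for the pointer, so they are parallel within 0.3°. The hold is steady and the pointer is untouched, so I'm handing in.

```bash
python3 - <<'E'
from h import *
from plant import manip
for k in range(2):
    print(w2c(manip.read_tcp_pos()).round(4),manip.read_force().round(1),manip.read_opening()*87,manip.read_t());manip.wait(.4)
manip.close_job()
E
```

```text
[-0.0454 -0.0497  0.2428] [-0.1  5.8 -1.2] 13.828620933724986 19.8083
[-0.0454 -0.0497  0.2428] [-0.8  4.6 -0.4] 13.991343892297964 20.2083
the job is handed in; nothing more can be done
```

I turned the cap anticlockwise to its stop, then lifted the lid by its tab to the pointer's angle. I handed the job in at about 20 s with the gripper still holding the tab.

- **Cap:** I felt the stop as about -0.2 N m of torque with the pads slipping. In the image, the wing tip was within 2 pixels of where 1.57 rad should put it. It was still clear of the lid after the lift.
- **Pointer angle:** the wrist profile fit gave 0.893 rad, and the scene and side views gave 0.892 and 0.897 rad. Two cruder readings disagreed and I discarded them. One was 0.935 rad from a steep wrist view. The other was 0.876 rad from a line fit to an incomplete colour mask.
- **Lid angle:** plane fits on the scene and wrist depth both gave 0.890 rad, within about 0.3° of the pointer. The same fit on the shut lid read level within 0.002 rad.
- **Hold:** over the last 0.4 s before hand-in the tool position did not change to 0.1 mm. The tool force was under 6 N, with the grip closed on the 14 mm bar.
- **Other objects:** nothing touched the pointer, dice cup, hinge block or caliper as far as the images show. I did not re-measure their positions after the lift.

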